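# Face the blue paint tin to the front

## Robot

A 6-joint arm with a two-finger parallel gripper is mounted at the origin on the work surface. World frame = base frame: x ahead of the robot, y to its left, z up, the work surface at z = 0. Lengths are in mm, angles in rad, forces in N, time in s.
With the tool pointing down it reaches from about 300 to 775 mm from the base axis. Payload 14.6 kg.
Tool frame: the origin (TCP) lies midway between the tips of the shut fingers; the grasp point (between the pads) lies 19 mm behind it (manip.hold_point_z is the distance from the TCP to the grasp point, in mm); z points along the fingers, y is the direction in which the jaws open and shut (so a half turn about z gives the same grasp; the last joint's range is limited). The gripper opens to 94 mm and grips with 3 to 60 N. Pads are 16 mm wide; open, the fingers measure 119 mm over their backs; the gripper's body (75 mm by 177 mm) begins 78 mm behind the grasp point.
Start: joints at [-1.354, 0.3, 1.521, -0, 1.321, -0.067], TCP at [153.996, -527.991, 205.446] pointing down, gripper open.
Joint ranges: [-3.03, 3.03], [-0.79, 2.21], [0.23, 2.52], [-1.04, 4.18], [0, 3.07], [-2.55, 2.55]. Speed limits (rad/s): [2.22, 2.22, 2.57, 3.14, 3.14, 3.14].

## Interface

Orientations are given as [roll, pitch, yaw] about the fixed x, y, z axes, in that order (R = Rz(yaw) Ry(pitch) Rx(roll)).
In Python, from cell import manip gives the robot as it stands.
- The arm moves only by the shell command python3 -m crank 'ROWS' [OPENING] [FORCE]. ROWS is JSON, a list of rows, each an object with "offset": the shift along the world's x, y, z in m, a list of three; "spin": the turn about the world's z in degrees. In form: [{"offset": [dx, dy, dz], "spin": spin}, ...]. A call has exactly 8 rows; each row is the pose to reach, as a shift and turn from the pose measured when the call began; what a row does not reach only later rows make up. A row lasts 1/12 s, in which the tool goes at most 41.7 mm and 7.16 degrees, less where a joint would pass 70% of its speed; a pose out of reach is approached as far as the arm can. A call with a gripper value outside its range is refused whole. OPENING is the opening, from 0 (shut) to 1 (fully open), set as the call begins (- or left out, the last holds). The fingers move at their own pace and stop on an object; FORCE is the grip in N (left out, the last holds). Time passes only in rows, so rows that repeat a pose let the fingers close, or fill a call up. It gives the time, the measured TCP pose, the force and the opening at its end, in the units of the state.
- manip.read_state(): the state, without advancing time (a new reading comes with each control period).
- manip.camera(name): name is "side" or "top"; returns a dict with "pixels" (420x560x3 uint8, red, green, blue), "fx", "fy", "cx", "cy" (pixels), "extrinsics" (4x4, takes a point from world to camera coordinates). Camera axes: x right, y down, z forward; pixel columns grow to the right and rows downward; lengths in mm; the calibration is good to about 2 mm. A picture is of the moment at which its call begins. There is no depth.
- manip.sign_off(): hands the job in, once; it reports no verdict.
Trained networks look in a picture, given as the dict that the camera call returned (one of the last four; its "shot" number tells which), for a name from the list of things; names that differ only in an ending like _2 or _b are one class to them, and where a whole thing is asked for, a point or a joint stands for the part that bears it (a point fixed in the world has none). Each returns a list of dicts, best first, with "conf" (0 to 1); they miss things now and then, are a little off and sometimes report something else, mostly with a low value. They report only what shows in the picture. A call takes as long as a camera call. They do not tell look-alikes from the thing itself.
- manip.search_frame(picture, name): "location" ([x, y, z] in mm, in world coordinates, good to about 4 mm: the middle of the surface that is visible of it).
- manip.masks_of(picture, name): "mask" (420x560 bool, what is visible of it).
The state is a dict: "clock": time; "joints": joint angles; "qd": joint speeds; "effort": joint torques, N m; "eef_pos": TCP position; "eef_rot": TCP orientation; "wrist_force": force on the tool from outside, world axes, zero at the start; "moment": the same for the moment, N m; "finger_gap": finger opening in mm.
Only numpy, scipy, OpenCV 4.12 (cv2) and the standard library are available. Lean on these libraries where they do the work, as an engineer would, in place of code of your own. Each camera call takes 0.05 s, during which the arm holds its last target. There are 200 camera calls.

## Task

Three paint tins stand on small turntables on the workshop bench. Roll the edge of the blue-labelled tin round with a fingertip until its label faces straight out over the yellow arrow of its own turntable. Leave it standing in its turntable, and leave the red and green tins as they are.

Things in the scene. Friction and masses are not known exactly. Their poses are not given: they have to be found in the camera images.
- blue_label (a point): middle of the blue label (82 mm high, a third of the way round, white bar) on the side of the bare-metal paint tin, 50 mm from the tin's axis, 56 mm above its bottom. x points outward through the label, z up. Upright tin 100 mm across, 115 high, 0.6 kg; flat lid with a 20 mm blue dab 34 mm from the axis, on the label's side. Loose in its turntable's cup (14 mm deep, 1.5 mm play), which carries it round.
- blue_stand: wood foot (132 mm across, fixed) of the blue tin's turntable. Origin: on the turning axis at bench height; x along the yellow arrow on the bench (front, tip 130 mm out), z up. Black cup above: 111 mm across, rim at 42 mm; lid top at 143 mm. Turns both ways without end, light friction, stays where left. Sprung: pressed down with over 2 to 6 N it sinks 1 mm per 2 N, at most 6 mm. All three are alike.
- red_label (a point): middle of the red label (82 mm high, a third of the way round, white bar) on the side of the bare-metal paint tin, 50 mm from the tin's axis, 56 mm above its bottom. x points outward through the label, z up. Same tin as the blue one but red, with a red dab on its lid, on its own turntable; a bystander.
- green_label (a point): middle of the green label (82 mm high, a third of the way round, white bar) on the side of the bare-metal paint tin, 50 mm from the tin's axis, 56 mm above its bottom. x points outward through the label, z up. Same tin as the blue one but green, with a green dab on its lid, on its own turntable; a bystander.
Not all that is in view belongs to the job. Leave any pink look-alike of the part that bears blue_label alone.

How it is judged:
By the outcome, as a careful person would: the job done as asked, in the order asked, and still so for the second after the job is handed in, with the robot touching nothing.
It also fails if it takes over 35 s, if anything falls off the work surface, if the arm or the gripper's body presses on something with over 40 N, if the wrist force passes 120 N, or if a joint passes its speed limit or range.

## Working session

There is one attempt and no reset: what is moved stays moved. The work goes in short steps, Python scripts to look and compute and a shell command to move; the robot and the scene stay as the last step left them, time stands still between calls to the robot, and variables do not carry over. Pictures are saved under pics/ and viewed, about 8 in all and at most 12, crops included, and the job is handed in when it is done.

```bash
mkdir -p pics; ls
cat > h.py <<'E'
import numpy as np,cv2
from cell import manip
def shot(n,f):
    p=manip.camera(n); cv2.imwrite('pics/'+f,p['pixels'][:,:,::-1]); return p
def proj(p,P):
    P=np.atleast_2d(P).astype(float); E=np.array(p['extrinsics']); c=P@E[:3,:3].T+E[:3,3]
    return np.c_[p['fx']*c[:,0]/c[:,2]+p['cx'],p['fy']*c[:,1]/c[:,2]+p['cy']]
def unproj(p,uv,z):
    E=np.array(p['extrinsics']); R=E[:3,:3]; o=-R.T@E[:3,3]
    uv=np.atleast_2d(uv); d=np.c_[(uv[:,0]-p['cx'])/p['fx'],(uv[:,1]-p['cy'])/p['fy'],np.ones(len(uv))]@R
    return o+d*((z-o[2])/d[:,2])[:,None]
E
python3 - <<'E'
from h import *
for n in('top','side'):
    p=shot(n,n+'1.png')
    for k in('blue_label','blue_stand','red_label','green_label'):
        for r in manip.search_frame(p,k): print(n,k,round(r['conf'],2),np.round(r['location']),np.round(proj(p,r['location'])))
    E=np.array(p['extrinsics']);print(np.round(-E[:3,:3].T@E[:3,3]))
E
```

```text
pics
top blue_label 0.94 [ 715. -260.  115.] [[358. 137.]]
top blue_label 0.76 [342. -18. 113.] [[251. 302.]]
top blue_label 0.68 [ 354. -170.  116.] [[320. 296.]]
top blue_label 0.55 [ 532. -200.  144.] [[334. 215.]]
top blue_stand 0.78 [ 533. -165.   18.] [[313. 220.]]
top red_label 0.59 [573. 218. 140.] [[143. 196.]]
top green_label 0.62 [555.  12. 144.] [[237. 204.]]
[ 405.  -48. 1207.]
side blue_label 0.97 [ 708. -277.  116.] [[435. 269.]]
side blue_label 0.86 [335. -47. 112.] [[171. 221.]]
side blue_label 0.67 [ 509. -389.  109.] [[348. 379.]]
side blue_label 0.66 [ 534. -225.  146.] [[321. 262.]]
side blue_label 0.66 [ 355. -198.  111.] [[203. 293.]]
side blue_stand 0.7 [ 516. -246.   15.] [[310. 317.]]
side red_label 0.66 [569. 190. 124.] [[260. 103.]]
side green_label 0.71 [556. -13. 136.] [[287. 167.]]
[ 345. -574.  758.]
```

View pics/top1.png

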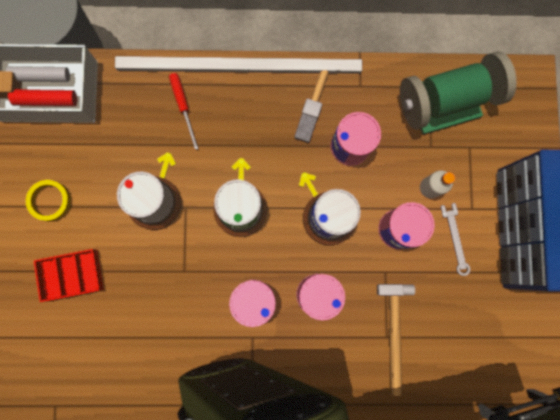

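View pics/side1.png

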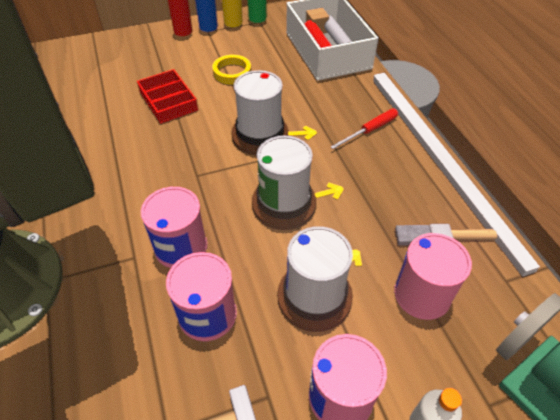

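The candidates for the blue tin in the top view are the bare-metal tin at (334,213) and four pink look-alikes at (358,137), (408,227), (322,297) and (252,303). Only the one at (334,213) is bare metal, has a white lid with a blue dab and stands on a turntable with an arrow, whose tip is at about (305,175). I'll confirm it in a crop and measure.

```bash
python3 - <<'E'
from h import *
for n,(x0,y0,x1,y1) in(('top',(280,155,390,260)),('side',(260,215,380,335))):
    p=manip.camera(n); im=p['pixels']; h=cv2.cvtColor(im,cv2.COLOR_RGB2HSV)
    m=np.zeros(im.shape[:2],bool); m[y0:y1,x0:x1]=1
    def pix(lo,hi): return np.argwhere(m&(cv2.inRange(h,lo,hi)>0))[:,::-1]
    b=pix((110,150,80),(130,255,255)); y=pix((25,150,150),(35,255,255))
    print(n,'blue px',b.mean(0),len(b),'yellow',y.mean(0),len(y))
    if n=='top':
        b=b[np.hypot(*(b-np.array([323,218])).T)<9]
        dab=unproj(p,b.mean(0),143)[0]; Y=unproj(p,y,0)[:,:2]
        w=np.uint8(m&(cv2.inRange(h,(0,0,165),(180,50,255))>0))*255
        cs=max(cv2.findContours(w,cv2.RETR_EXTERNAL,cv2.CHAIN_APPROX_NONE)[0],key=cv2.contourArea)
        hull=unproj(p,cv2.convexHull(cs)[:,0,:],143)[:,:2]
        c,r=cv2.minEnclosingCircle(hull.astype(np.float32)); print('lid',c,r,'dab',dab)
        mu=Y.mean(0); d=np.linalg.svd(Y-mu)[2][0]; d*=np.sign(d@(mu-c))
        print('arrow mean',mu,'dir',np.degrees(np.arctan2(d[1],d[0])),'from lid centre',np.degrees(np.arctan2(*(mu-c)[::-1])),'extent',((Y-c)@d).min(),((Y-c)@d).max())
        print('dab ang',np.degrees(np.arctan2(*(dab[:2]-c)[::-1])),np.hypot(*(dab[:2]-c)))
        masks=manip.masks_of(p,'blue_stand'); print([(r['conf'],r['mask'].sum()) for r in masks])
    cr=cv2.resize(im[y0:y1,x0:x1],None,fx=4,fy=4,interpolation=2)
    cv2.imwrite('pics/c_%s.png'%n,cr[:,:,::-1])
E
cd pics; python3 -c "
import cv2,numpy as np
a=cv2.imread('c_top.png');b=cv2.imread('c_side.png');b=cv2.resize(b,(360,360));a=cv2.resize(a,(420,400));b=cv2.copyMakeBorder(b,0,40,0,0,0);cv2.imwrite('c2.png',np.hstack([a,b]))"
```

```text
top blue px [322.90909091 217.6969697 ] 33 yellow [307.80874317 181.80327869] 183
lid (539.6582641601562, -205.7607879638672) 49.35737991333008 dab [ 525.60593072 -174.96026065  143.        ]
arrow mean [ 631.83693758 -154.93775271] dir 29.132996353646018 from lid centre 28.870299427217255 extent 67.56682714891451 130.49766806231668
dab ang 114.5242160000428 33.85469772351489
[(0.79, np.int64(814))]
side blue px [303.36986301 239.23287671] 73 yellow [356.44791667 256.83333333] 96
```

View pics/c2.png

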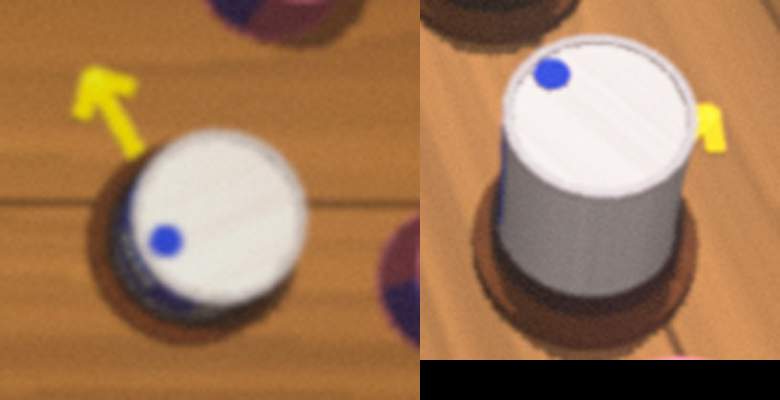

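The crop confirms it: bare tin, white lid, blue dab on the label side, own turntable and arrow. The label is at 114.5° and the arrow at 29°, so the tin needs to turn −85.5°. I'll press lightly on the lid near the edge and sweep clockwise, starting at 222° with r = 36.

```bash
python3 -m crank '[{"offset":[0.03,0.025,0],"spin":5},{"offset":[0.06,0.05,0],"spin":10},{"offset":[0.09,0.075,0],"spin":15},{"offset":[0.12,0.1,0],"spin":20},{"offset":[0.15,0.125,0],"spin":25},{"offset":[0.18,0.15,0],"spin":30},{"offset":[0.21,0.175,0],"spin":35},{"offset":[0.24,0.2,0],"spin":40}]' 0 40
python3 -m crank '[{"offset":[0.03,0.025,0],"spin":0},{"offset":[0.06,0.05,0],"spin":0},{"offset":[0.09,0.075,0],"spin":0},{"offset":[0.115,0.095,0],"spin":0},{"offset":[0.12,0.1,-0.01],"spin":0},{"offset":[0.12,0.1,-0.03],"spin":0},{"offset":[0.12,0.1,-0.04],"spin":0},{"offset":[0.12,0.1,-0.04],"spin":0}]'
python3 -c "
from h import *
s=manip.read_state();print(s)"
```

```text
clock: 1.32
eef_pos: [395.2, -326.5, 205.7]
eef_rot: [3.141, 0.0, 0.986]
wrist_force: [0.9, 0.1, 0.2]
finger_gap: 44.1
clock: 1.98
eef_pos: [513.9, -226.3, 163.1]
eef_rot: [-3.138, 0.001, 0.986]
wrist_force: [-0.4, 0.5, -0.2]
finger_gap: 0.7
{'clock': 1.9833, 'joints': array([-4.79838721e-01,  3.64750582e-01,  1.53606562e+00, -2.42917343e-04,
        1.24466974e+00,  1.05070368e-01]), 'qd': array([-0.01000175, -0.03309606, -0.04402172, -0.00055638,  0.04605964,
        0.000607  ]), 'effort': array([ 8.78060181e-01, -5.61425292e+01, -3.45333803e+01,  9.41020134e-02,
       -6.17786888e-01,  1.13780345e-02]), 'eef_pos': array([ 513.94740674, -226.27199653,  163.14957599]), 'eef_rot': array([-3.13774493e+00,  6.36858066e-04,  9.85966737e-01]), 'wrist_force': array([-0.42092007,  0.53979596, -0.22380969]), 'moment': array([-0.00591287, -0.05330339, -0.02036102]), 'finger_gap': 0.7390091020460607}
```

```bash
python3 -m crank '[{"offset":[-0.001,-0.002,-0.006],"spin":0},{"offset":[-0.001,-0.0035,-0.012],"spin":0},{"offset":[-0.001,-0.0035,-0.015],"spin":0},{"offset":[-0.001,-0.0035,-0.017],"spin":0},{"offset":[-0.001,-0.0035,-0.019],"spin":0},{"offset":[-0.001,-0.0035,-0.021],"spin":0},{"offset":[-0.001,-0.0035,-0.0225],"spin":0},{"offset":[-0.001,-0.0035,-0.0225],"spin":0}]'
```

```text
clock: 2.65
eef_pos: [513.3, -230.2, 141.5]
eef_rot: [-3.139, 0.001, 0.986]
wrist_force: [-1.8, -1.2, 7.6]
finger_gap: 0.4
```

```bash
python3 -m crank '[{"offset":[-0.0021,0.0024,-0.0015],"spin":-5},{"offset":[-0.0039,0.0049,-0.0015],"spin":-10},{"offset":[-0.0054,0.0077,-0.0015],"spin":-15},{"offset":[-0.0068,0.0105,-0.0015],"spin":-20},{"offset":[-0.0078,0.0134,-0.0015],"spin":-25},{"offset":[-0.0087,0.0165,-0.0015],"spin":-30},{"offset":[-0.0092,0.0196,-0.0015],"spin":-35},{"offset":[-0.0095,0.0227,-0.0015],"spin":-40}]'
python3 - <<'E'
from h import *
shot('top','t2.png'); p=shot('side','s2.png')
h=cv2.cvtColor(p['pixels'],cv2.COLOR_RGB2HSV)
m=cv2.inRange(h,(110,150,80),(130,255,255));m[:215]=0;m[320:]=0;m[:,:270]=0;m[:,370:]=0
n,l,st,ce=cv2.connectedComponentsWithStats(m)
for i in range(1,n):
    d=unproj(p,ce[i],143)[0]; v=d[:2]-[539.7,-205.8]; print(st[i],ce[i],d,np.hypot(*v),np.degrees(np.arctan2(v[1],v[0])))
E
```

```text
clock: 3.32
eef_pos: [504.1, -207.7, 141.1]
eef_rot: [-3.141, -0.0, 0.283]
wrist_force: [-2.0, -0.9, 8.6]
finger_gap: 0.3
[315 231   7   6  28] [318.32142857 233.64285714] [ 551.36575672 -172.229475    143.        ] 35.539696523922835 70.83766173445595
```

View pics/s2.png

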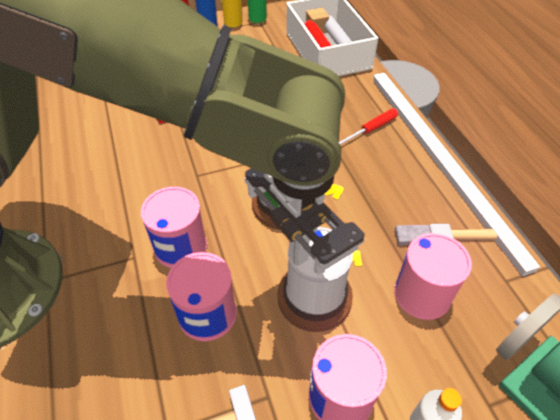

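Seen beside the fingers at (318,234), the dab is at roughly 71–74°, so the tin follows the finger. I'll continue for about 44° more.

```bash
python3 -m crank '[{"offset":[-0.0004,0.0035,-0.0005],"spin":-5.5},{"offset":[0,0.0069,-0.0005],"spin":-11},{"offset":[0.0006,0.0103,-0.0005],"spin":-16.5},{"offset":[0.0016,0.0136,-0.0005],"spin":-22},{"offset":[0.0028,0.0168,-0.0005],"spin":-27.5},{"offset":[0.0044,0.0199,-0.0005],"spin":-33},{"offset":[0.0063,0.0228,-0.0005],"spin":-38.5},{"offset":[0.0084,0.0255,-0.0005],"spin":-44}]'
python3 -m crank '[{"offset":[0,0,0.004],"spin":0},{"offset":[0,0,0.015],"spin":0},{"offset":[0,0,0.035],"spin":0},{"offset":[-0.03,0.01,0.045],"spin":0},{"offset":[-0.06,0.02,0.05],"spin":0},{"offset":[-0.09,0.03,0.05],"spin":0},{"offset":[-0.12,0.04,0.05],"spin":0},{"offset":[-0.15,0.05,0.05],"spin":0}]'
cat > meas.py <<'E'
from h import *
import sys
for n,(x0,y0,x1,y1) in(('top',(280,155,390,260)),('side',(270,215,375,335))):
    p=shot(n,n+sys.argv[1]+'.png'); im=p['pixels']; h=cv2.cvtColor(im,cv2.COLOR_RGB2HSV)
    m=np.zeros(im.shape[:2],np.uint8); m[y0:y1,x0:x1]=1
    w=cv2.inRange(h,(0,0,165),(180,50,255))*m
    cs=max(cv2.findContours(w,cv2.RETR_EXTERNAL,cv2.CHAIN_APPROX_NONE)[0],key=cv2.contourArea)
    c,r=cv2.minEnclosingCircle(unproj(p,cv2.convexHull(cs)[:,0,:],143)[:,:2].astype(np.float32)); print(n,'lid',c,r)
    b=cv2.inRange(h,(110,140,80),(130,255,255))*m
    k,l,st,ce=cv2.connectedComponentsWithStats(b)
    for i in range(1,k):
        if st[i][4]>9:
            d=unproj(p,ce[i],143)[0,:2]
            for C in(c,(539.7,-205.8)): v=d-C; print(st[i],np.round(ce[i]),np.round(np.hypot(*v),1),np.degrees(np.arctan2(v[1],v[0])))
E
python3 meas.py 3
```

```text
clock: 4.08
eef_pos: [512.9, -182.0, 141.6]
eef_rot: [-3.141, -0.002, -0.488]
wrist_force: [-2.5, 0.5, 6.9]
finger_gap: 0.5
clock: 4.75
eef_pos: [361.6, -131.5, 192.2]
eef_rot: [-3.141, -0.003, -0.485]
wrist_force: [-0.7, -0.6, 0.4]
finger_gap: 0.8
top lid (539.7272338867188, -205.97821044921875) 49.56047439575195
[326 195   6   7  34] [328. 198.] 34.2 32.87077493464763
[326 195   6   7  34] [328. 198.] 34.1 32.594819829670065
side lid (539.914794921875, -205.83523559570312) 50.6993293762207
[327 234  11   9  74] [332. 238.] 34.4 33.0961803235611
[327 234  11   9  74] [332. 238.] 34.6 32.8528285408607
```

View pics/top3.png

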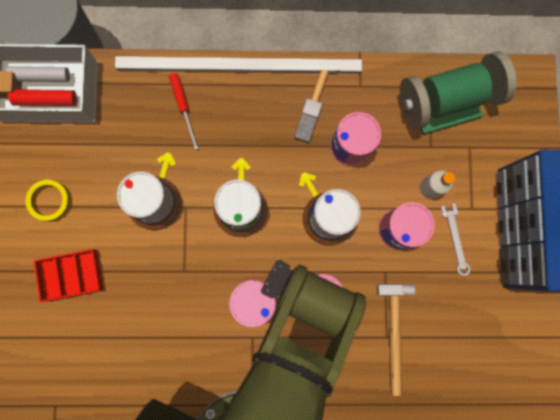

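The dab now reads 33° from both cameras (top at (328,198)), against 29° for the arrow. I'll nudge another −4°.

```bash
python3 -m crank '[{"offset":[0.036,-0.014,0],"spin":0},{"offset":[0.073,-0.028,0],"spin":0},{"offset":[0.11,-0.042,0],"spin":0},{"offset":[0.14,-0.053,-0.01],"spin":0},{"offset":[0.147,-0.056,-0.025],"spin":0},{"offset":[0.147,-0.056,-0.036],"spin":0},{"offset":[0.147,-0.056,-0.042],"spin":0},{"offset":[0.147,-0.056,-0.042],"spin":0}]'
```

```text
clock: 5.52
eef_pos: [506.4, -186.7, 149.6]
eef_rot: [-3.141, -0.001, -0.485]
wrist_force: [-0.7, 0.4, -0.3]
finger_gap: 0.8
```

```bash
python3 -m crank '[{"offset":[0.001,0,-0.004],"spin":0},{"offset":[0.001,0,-0.007],"spin":0},{"offset":[0.001,0,-0.009],"spin":0},{"offset":[0.001,0,-0.009],"spin":0},{"offset":[0.0014,0.0007,-0.009],"spin":-1.2},{"offset":[0.0018,0.0015,-0.009],"spin":-2.5},{"offset":[0.0024,0.0023,-0.009],"spin":-4},{"offset":[0.0024,0.0023,-0.009],"spin":-4}]'
python3 -m crank '[{"offset":[0,0,0.004],"spin":0},{"offset":[0,0,0.015],"spin":0},{"offset":[0,0,0.035],"spin":0},{"offset":[-0.03,0.01,0.045],"spin":0},{"offset":[-0.06,0.02,0.05],"spin":0},{"offset":[-0.09,0.03,0.05],"spin":0},{"offset":[-0.12,0.04,0.05],"spin":0},{"offset":[-0.15,0.05,0.05],"spin":0}]'
python3 meas.py 4
```

```text
clock: 6.18
eef_pos: [509.1, -184.4, 141.9]
eef_rot: [-3.141, -0.003, -0.556]
wrist_force: [-1.7, 1.3, 6.8]
finger_gap: 0.3
clock: 6.85
eef_pos: [357.7, -133.9, 192.6]
eef_rot: [-3.141, -0.004, -0.556]
wrist_force: [0.3, 0.1, 0.5]
finger_gap: 0.5
top lid (539.5302124023438, -205.70074462890625) 49.436946868896484
[327 195   6   6  32] [330. 198.] 34.6 27.293715755420596
[327 195   6   6  32] [330. 198.] 34.5 27.569253463232634
side lid (539.87890625, -205.74757385253906) 50.6700439453125
[329 235  10   9  72] [333. 239.] 34.4 28.80017118511181
[329 235  10   9  72] [333. 239.] 34.5 28.733395170338042
```

View pics/side4.png

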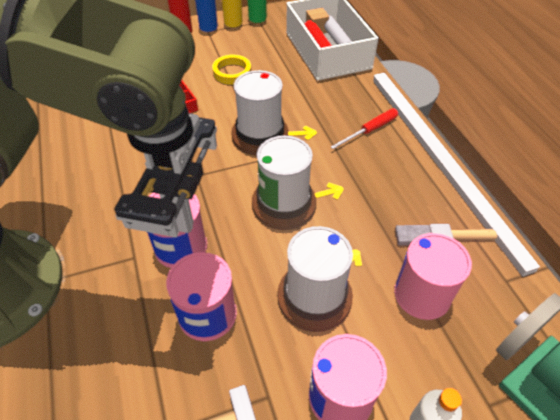

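The dab reads about 28.2° on average (27.4° top, 28.8° side), against 29° for the arrow. The tin stands in its cup, red and green are unmoved, and the arm is clear.

```bash
python3 -c "
from cell import manip
print(manip.sign_off())"
```

```text
the job is handed in; nothing more can be done
None
```

The blue-labelled tin now faces its yellow arrow to within about 1–2°, and I have handed the job in. I pressed the shut fingertips lightly on the lid near its edge (under 9 N at the readings) and swept it about 84° clockwise. A second nudge of 4° followed after a camera check.

- **Alignment:** the blue dab on the lid lies at 27.4° in the top camera and 28.8° in the side camera. The arrow is at about 29°, so the two cameras differ by about 1.4°, which is within measuring error. I read the direction from the dab because the label itself is hardly visible from above.
- **Tin position:** the lid centre is where it was at the start, (539.7, −205.8) mm to within 0.3 mm, so the tin is still standing in its cup.
- **Bystanders:** the red and green tins and the pink look-alikes look unmoved in the last pictures, and the gripper hung clear of everything.
- **Time:** the clock read 6.85 s after the last move, of the 35 s allowed.

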